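# Find the hidden catch and open the test-card reader

## Robot

A 7-joint arm with a two-finger parallel gripper is mounted at the origin on a cart in front of the work surface, level with it; the furniture and walls round the work are solid. World frame = base frame: x ahead of the robot, y to its left, z up, the work surface at z = 0. Lengths are in m, angles in rad, forces in N, time in s.
With the tool pointing down it reaches from about 0.425 to 0.875 m from the base axis. Payload 8.4 kg.
Tool frame: the origin (TCP) lies at the very end of the fingers, on their centre line; the grasp point (between the pads) lies 19 mm behind it; z points along the fingers, y is the direction in which the jaws open and shut (so a half turn about z gives the same grasp; the last joint's range is limited). The gripper opens to 85 mm and grips with 20 to 120 N. Pads are 22 mm wide; open, the fingers measure 114 mm over their backs; the gripper's body (76 mm by 85 mm) begins 54 mm behind the grasp point. The pads swing forward as they close: fully open they stand 13 mm farther back than shut.
Start: joints at [1.132, 0.333, 0.04, 1.465, -0.013, 1.343, -0.059], TCP at [0.217, -0.613, 0.231] pointing down, gripper open.
Joint ranges: [-2.58, 2.58], [-0.38, 2.09], [-1.3, 1.39], [0.25, 2.4], [-1.5, 4.64], [0.08, 2.09], [-2.65, 2.65]. Speed limits (rad/s): [2.22, 2.22, 2.79, 2.79, 3.14, 3.14, 3.14].

## Interface

Orientations are given as a rotation vector (axis times angle).
In Python, from bench import ctrl, imaging, job gives the robot as it stands.
- The arm moves only by the tool move_arm, never from a script. Its argument "motion" is a list of rows, each a list of 7 numbers: the finger opening in cm, from 0 to 8.54, then the shift along the tool's x, y, z in cm, then the turn, a rotation vector about the tool's x, y, z in rad. A call has 1 to 8 rows; each row shifts and turns the commanded pose from where the row before left it, along the tool's axes as they then stand; what a row does not reach is not made up. A row lasts 1/8 s, in which the tool goes at most 62.5 mm and 10.7 degrees, less where a joint would pass 70% of its speed; a pose out of reach is approached as far as the arm can. A call with a gripper value outside its range is refused whole. The fingers move at their own pace and stop on an object; "force" is the grip in N (left out, the last holds). Time passes only in rows, so rows that do not move let the fingers close. It gives the time, the measured TCP pose, the force and the opening at its end, in the units of the state.
- ctrl.get_obs(): the state, without advancing time (a new reading comes with each control period).
- imaging.grab_frame(name): name is "side" or "top" or "wrist"; returns a dict with "image" (400x640x3 uint8, blue, green, red), "range_z" (400x640 float32, m along the optical axis (not along the pixel's ray), 0 where there is no reading), "fx", "fy", "cx", "cy" (pixels), "extrinsics" (4x4, takes a point from camera to world coordinates). Camera axes: x right, y up, looking along -z (the intrinsics and any distortion apply to the point x, -y, -z); pixel columns grow to the right and rows downward; lengths in m; the calibration is good to about 2 mm. A picture is of the moment at which its call begins.
- job.close_job(): hands the job in, once; it reports no verdict.
The state is a dict: "clock": time; "joint_positions": joint angles; "qvel": joint speeds; "joint_efforts": joint torques, N m; "tcp_pos": TCP position; "eef_rot": TCP orientation; "contact_force": force on the tool from outside, world axes, zero at the start; "wrist_torque": the same for the moment, N m; "finger_gap": opening from 0.0 (shut) to 1.0 (fully open).
Only numpy, scipy, OpenCV 4.12 (cv2) and the standard library are available. Lean on these libraries where they do the work, as an engineer would, in place of code of your own. Each camera call takes 0.05 s, during which the arm holds its last target. There are 200 camera calls.

## Task

Open the test-card reader on the desk. Its lid is held by a catch under one of the three flush pads in the front of its top; the other two pads are blanking plugs that look just the same, so feel with the closed fingertips for the pad that gives, press it home until the lid springs up, then push the lid right back against its stop so that it stays open. Do not pick anything up, and leave the jar, dropper bottles and test cards round the reader where they are.

Things in the scene. Friction and masses are not known exactly. Their poses are not given: they have to be found in the camera images.
- reader: Test-card reader, a low grey box 225 mm deep (x), 260 mm wide (y), 75 mm high, fixed on the desk. Origin: centre of its underside; x points from its front (small dark display, robot side) to its back, y to its left, z up. Its flat top is a front deck 58 mm deep and, behind a 2 mm gap, the lid, level with the deck. Three flat pads fill openings in the deck.
- pad_left (a point): Centre of the upper face of the left pad at rest: 83 mm in front of the reader's origin, 75 mm to its left, 73.5 mm above the desk, 1.5 mm below the deck. Axes as the reader's. The pads fill openings of 40 mm (x) by 46 mm (y). One of the three, drawn anew each time, is the spring-loaded catch; the other two are rigid plugs that do not move and look the same.
- pad_middle (a point): The same for the middle pad, 83 mm in front of the reader's origin (75 mm from its neighbours).
- pad_right (a point): The same for the right pad, 83 mm in front of the reader's origin and 75 mm to its right.
- catch (a joint): How far the catch pad is pressed in, m: 0 at rest, 0.005 fully home. It starts to give at about 2.4 N and is home at about 5.4 N; it frees the lid 2 to 3 mm down and springs back when let go.
- lid (a joint): Angle of the lid, rad: 0 shut, 1.92 right back against its stop (20 degrees past upright). When the catch is pressed, a damped spring raises it within about 2 s to about 1.05 rad; from there a stiff hinge keeps it where it is left, and a push of about 1 N at its edge moves it on. It cannot be opened while latched.
- lid_edge (a point): Middle of the lid's free front edge, on the lid's mid-plane; it moves with the lid. The lid is a flat grey plate with a dark window, 226 mm wide (y), 140 mm from hinge to free edge, 6 mm thick; a thin steel bar hangs 22 mm under its free edge.
- lid_hinge (a point): Middle of the lid's hinge line, 88 mm behind the reader's origin and 72 mm above the desk; the hinge runs along the reader's y axis and the lid swings up and back about it.
- jar: White sample jar with a screw lid, 74 mm across, 87 mm high, standing loose to the left of the reader. Origin at the centre of its underside. Not to be moved.
- dropper_white: Small dropper bottle with a white tip, 28 mm across, 68 mm high, standing loose to the right of the reader. Origin at the centre of its underside. Not to be moved.
- dropper_blue: The same with a blue tip, beside it. Not to be moved.
- card_1: White test card, 21 x 72 x 9 mm, lying loose in front of the reader, to the left. Origin at the centre of its underside. Not to be moved.
- card_2: The same, in front of the reader to the right. Not to be moved.

How it is judged:
By the outcome, as a careful person would: the job done as asked, in the order asked, and still so for the second after the job is handed in, with the robot touching nothing.
It also fails if it takes over 48 s, if anything falls off the work surface, if the arm or the gripper's body presses on something with over 40 N, if the wrist force passes 120 N, or if a joint passes its speed limit or range.

## Working session

There is one attempt and no reset: what is moved stays moved. The work goes in short steps, Python scripts to look and compute and a tool call to move; the robot and the scene stay as the last step left them, time stands still between calls to the robot, and variables do not carry over. Pictures are saved under pics/ and viewed, about 8 in all and at most 12, crops included, and the job is handed in when it is done.

Besides the shell and the picture viewer there is one more tool, called after ">>>" as name(argument=value, ...), one argument or row to a line, values as JSON. move_arm: Moves the arm, as the interface text tells. Its arguments: {"type":"object","properties":{"motion":{"type":"array","items":{"type":"array","items":{"type":"number"}}},"force":{"type":"number"}},"required":["motion"]}

```bash
mkdir -p pics; ls; cat > h.py <<'E'
import numpy as np, cv2
from bench import ctrl, imaging, job
from scipy.spatial.transform import Rotation as R
def grab(n,save=None):
    f=imaging.grab_frame(n)
    if save: cv2.imwrite('pics/'+save,f['image'])
    return f
def pts(f):
    z=f['range_z']; v,u=np.mgrid[:z.shape[0],:z.shape[1]]
    P=np.stack([(u-f['cx'])/f['fx']*z,-(v-f['cy'])/f['fy']*z,-z,np.ones_like(z)],-1)
    W=(P@f['extrinsics'].T)[...,:3]; W[z<=0]=np.nan
    return W
E
python3 - <<'E'
from h import *
o=ctrl.get_obs(); print({k:np.round(v,3) for k,v in o.items()})
a=grab('top'); b=grab('side')
cv2.imwrite('pics/a.png',a['image']); cv2.imwrite('pics/b.png',b['image'])
print([k for k in a]); print(np.round(a['extrinsics'],3),a['fx'])
W=pts(a); m=(abs(W[...,2]-0.075)<0.006)
n,l,s,c=cv2.connectedComponentsWithStats(m.astype(np.uint8))
for i in range(1,n):
    if s[i,4]>400:
        xy=W[l==i][:,:2]; print(s[i],cv2.minAreaRect(xy.astype(np.float32)*1000), np.median(W[l==i][:,2]))
E
```

```text
pics
{'clock': np.float64(0.0), 'joint_positions': array([ 1.132,  0.334,  0.04 ,  1.466, -0.013,  1.343, -0.059]), 'qvel': array([ 0.002,  0.001, -0.   ,  0.001,  0.001, -0.001,  0.   ]), 'joint_efforts': array([ 0.0000e+00, -6.5857e+01,  1.3660e+00, -4.0556e+01,  1.7000e-02,
        1.3000e-02,  0.0000e+00]), 'tcp_pos': array([ 0.216, -0.612,  0.23 ]), 'eef_rot': array([-3.095e+00, -5.310e-01,  1.000e-03]), 'contact_force': array([0.622, 0.083, 0.831]), 'wrist_torque': array([-0.067,  0.031, -0.012]), 'finger_gap': np.float64(1.005)}
['image', 'range_z', 'fx', 'fy', 'cx', 'cy', 'extrinsics']
[[ 0.027  0.997 -0.071  0.47 ]
 [-0.999  0.028  0.016  0.071]
 [ 0.018  0.07   0.997  0.935]
 [ 0.     0.     0.     1.   ]] 445.6742936339521
[  0   0  18 216 842] ((704.5771484375, 667.6754760742188), (6.519773006439209, 427.610595703125), 89.92637634277344) 0.07477708039547887
[  237   107   158   145 14422] ((579.6504516601562, 63.64405059814453), (260.08538818359375, 225.19615173339844), 76.19325256347656) 0.0742375708820488
```

View pics/a.png

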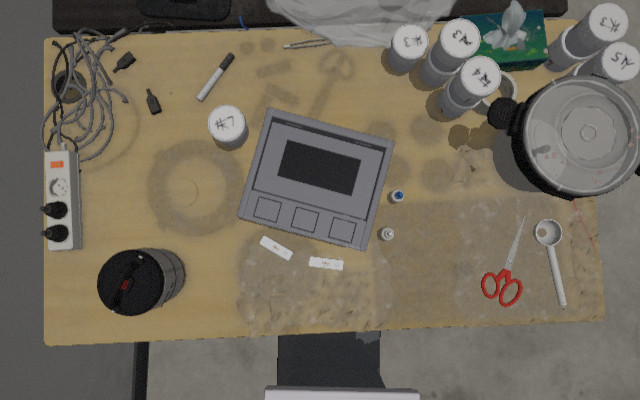

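View pics/b.png

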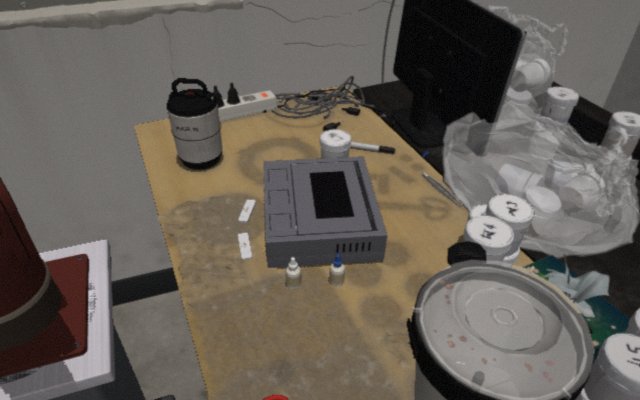

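The top view shows the reader upright in the frame, front at the bottom. The pads are at about px (267,209), (305,220) and (342,231), the cards at (276,248) and (326,264), the droppers at (397,196) and (387,234), and the jar at (228,127). The side view agrees, and the path from the right is clear. Next I'll check the pad positions by projection and work out the approach.

```bash
cat >> h.py <<'E'
C=np.array([0.5797,0.0636]); YAW=np.deg2rad(76.19-90)
ex=np.array([np.cos(YAW),np.sin(YAW)]); ey=np.array([-ex[1],ex[0]])
def rw(x,y,z): return np.array([*(C+x*ex+y*ey),z])
def rd(p): d=np.asarray(p[:2])-C; return np.array([d@ex,d@ey,p[2]])
def proj(f,p):
    q=np.linalg.inv(f['extrinsics'])@np.append(p,1); return np.array([f['cx']+f['fx']*q[0]/-q[2], f['cy']-f['fy']*q[1]/-q[2]])
def delta(p):
    o=ctrl.get_obs(); T=R.from_rotvec(o['eef_rot']); 
    D=R.from_matrix(np.array([[ex[0],-ey[0],0],[ex[1],-ey[1],0],[0,0,-1]]))
    print('reader mm',np.round(rd(o['tcp_pos'])*1000,1),'F',np.round(o['contact_force'],2),'gap',round(float(o['finger_gap']),3),'t',o['clock'])
    print('shift cm (cur axes)',np.round(T.inv().apply(np.array(p)-o['tcp_pos'])*100,2),'turn',np.round((T.inv()*D).as_rotvec(),3))
E
python3 - <<'E'
from h import *
f=grab('top')
for y in (.075,0,-.075): print(np.round(rw(-.083,y,.0735),4),proj(f,rw(-.083,y,.0735)))
# pads' outlines: dark lines on deck -> contour centres
g=cv2.cvtColor(f['image'],cv2.COLOR_BGR2GRAY)
t=cv2.adaptiveThreshold(g,255,cv2.ADAPTIVE_THRESH_MEAN_C,cv2.THRESH_BINARY,9,4)
cs,_=cv2.findContours(t,cv2.RETR_LIST,cv2.CHAIN_APPROX_NONE)
for c in cs:
    (u,v),s,a=cv2.minAreaRect(c)
    if 15<min(s) and max(s)<32 and 240<u<370 and 190<v<250:
        p=np.linalg.inv(f['extrinsics']); d=f['extrinsics'][:3,:3]@[(u-f['cx'])/f['fx'],-(v-f['cy'])/f['fy'],-1]; o=f['extrinsics'][:3,3]
        q=o+d*(.074-o[2])/d[2]; print('outline',(round(u),round(v)),np.round(s,1),np.round(rd(q)*1000,1))
delta(rw(-.086,0,.14))
E
```

```text
[0.517  0.1562 0.0735] [267.25167989 208.64186429]
[0.4991 0.0834 0.0735] [304.67912117 218.93727712]
[0.4812 0.0106 0.0735] [342.11777824 229.23577515]
outline (342, 229) [21.8 18.7] [-83.4 -74.8  74. ]
outline (342, 230) [27.4 24.1] [-84.  -74.7  74. ]
outline (305, 219) [21.8 18.7] [-83.4   0.1  74. ]
outline (304, 219) [27.  24.3] [-84.2   0.2  74. ]
outline (267, 209) [21.7 18. ] [-83.9  75.   74. ]
outline (267, 209) [27.2 24.3] [-84.1  75.2  74. ]
reader mm [-191.3 -743.3  230.6] F [-0.65 -0.01  0.27] gap 0.999 t 0.15
shift cm (cur axes) [ 49.59 -56.35   9.13] turn [-0.001  0.     0.581]
```

>>> move_arm(
  motion=[
    [0,2.84,-3.13,0,0,0,0],
    [0,2.84,-3.13,0,0,0,0],
    [0,2.84,-3.13,0,0,0,0],
    [0,2.84,-3.13,0,0,0,0],
    [0,2.84,-3.13,0,0,0,0],
    [0,2.84,-3.13,0,0,0,0],
    [0,2.84,-3.13,0,0,0,0],
    [0,2.84,-3.13,0,0,0,0],
  ],
  force=40,
)

```text
clock: 1.15
tcp_pos: [0.3477, -0.2996, 0.2313]
eef_rot: [3.096, 0.531, -0.0]
contact_force: [0.6, -0.4, 0.2]
finger_gap: -0.001
```

>>> move_arm(
  motion=[
    [0,2.84,-3.13,0,0,0,0],
    [0,2.84,-3.13,0,0,0,0],
    [0,2.84,-3.13,0,0,0,0],
    [0,2.84,-3.13,0,0,0,0],
    [0,2.84,-3.13,0,0,0,0],
    [0,2.84,-3.13,0,0,0,0],
    [0,2.84,-3.13,0,0,0,0],
    [0,2.84,-3.13,0,0,0,0],
  ],
)

```text
clock: 2.15
tcp_pos: [0.4784, 0.012, 0.2313]
eef_rot: [3.096, 0.531, 0.0]
contact_force: [0.0, -0.3, -0.5]
finger_gap: -0.001
```

>>> move_arm(
  motion=[
    [0,0,0,2,0,0,0.145],
    [0,0,0,2,0,0,0.145],
    [0,0,0,2,0,0,0.145],
    [0,0,0,2,0,0,0.145],
    [0,0,0,0,0,0,0],
    [0,0,0,0,0,0,0],
  ],
)

```text
clock: 2.9
tcp_pos: [0.4785, 0.0109, 0.152]
eef_rot: [-3.119, 0.371, -0.001]
contact_force: [1.1, -0.2, 0.5]
finger_gap: -0.001
```

```bash
python3 - <<'E'
from h import *
delta(rw(-.086,-.075,.08)); grab('wrist','w1.png')
E
```

```text
reader mm [-85.7 -75.4 152. ] F [ 1.13 -0.22  0.48] gap -0.001 t 2.9
shift cm (cur axes) [-0.03 -0.04  7.2 ] turn [-0.    -0.001  0.004]
```

View pics/w1.png

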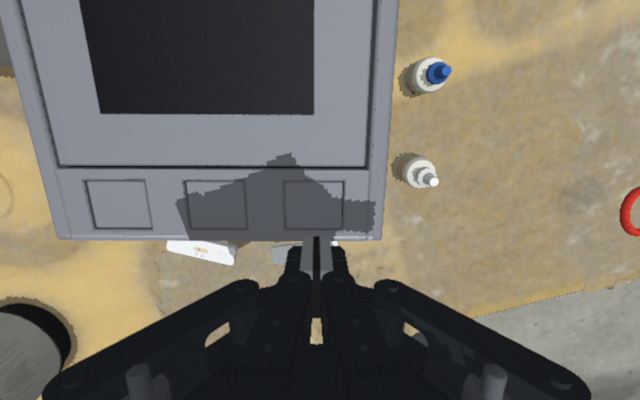

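The wrist view shows the closed fingertips in front of and above the right pad (px 315,205), aligned with the reader. The white dropper (420,172) is clear. I'll descend and feel the right pad.

>>> move_arm(
  motion=[
    [0,0,0,2,0,0,0],
    [0,0,0,2,0,0,0],
    [0,0,0,2,0,0,0],
    [0,0,0,1,0,0,0],
    [0,0,0,0.4,0,0,0],
    [0,0,0,0,0,0,0],
  ],
)

```text
clock: 3.7
tcp_pos: [0.4785, 0.0108, 0.0778]
eef_rot: [-3.119, 0.376, -0.001]
contact_force: [-0.6, 0.2, 0.3]
finger_gap: -0.002
```

>>> move_arm(
  motion=[
    [0,0,0,0.15,0,0,0],
    [0,0,0,0.15,0,0,0],
    [0,0,0,0.15,0,0,0],
    [0,0,0,0.1,0,0,0],
    [0,0,0,0,0,0,0],
  ],
)

```text
clock: 4.32
tcp_pos: [0.4784, 0.0108, 0.072]
eef_rot: [3.119, -0.376, 0.001]
contact_force: [-0.6, -0.5, 3.4]
finger_gap: 0.0
```

>>> move_arm(
  motion=[
    [0,0,0,0.1,0,0,0],
    [0,0,0,0.05,0,0,0],
    [0,0,0,0,0,0,0],
  ],
)

```text
clock: 4.7
tcp_pos: [0.4783, 0.0108, 0.0704]
eef_rot: [-3.119, 0.376, -0.0]
contact_force: [-0.3, -1.0, 3.3]
finger_gap: 0.002
```

The pad follows the finger, about 3 mm down at only 3.3 N, so this is the catch. I'll press it home.

>>> move_arm(
  motion=[
    [0,0,0,0.1,0,0,0],
    [0,0,0,0.1,0,0,0],
    [0,0,0,0.05,0,0,0],
    [0,0,0,0,0,0,0],
    [0,0,0,0,0,0,0],
  ],
)

```text
clock: 5.32
tcp_pos: [0.4784, 0.0108, 0.0685]
eef_rot: [3.119, -0.377, 0.001]
contact_force: [-3.3, -0.5, 14.1]
finger_gap: -0.002
```

```bash
python3 - <<'E'
from h import *
delta(rw(-.086,-.075,.08)); grab('side','s1.png')
E
```

```text
reader mm [-85.7 -75.5  68.5] F [-3.32 -0.52 14.1 ] gap -0.002 t 5.325
shift cm (cur axes) [-0.02 -0.05 -1.15] turn [ 0.    -0.001  0.001]
```

View pics/s1.png

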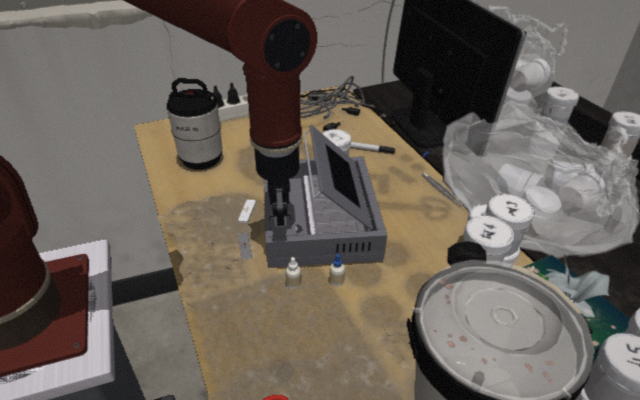

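The side view shows the right pad pressed home and the lid sprung up (edge from px 312,128 to the hinge at 370,220), with the hand just in front of it. I'll lift, back away, and check the wrist camera's offset against the lid.

>>> move_arm(
  motion=[
    [0,0,0,-1,0,0,0],
    [0,-1,0,-1.5,0,0,0],
    [0,-1,0,-1.5,0,0,0],
    [0,-1,-1.5,-1.5,0,0,0],
    [0,-1,-1.5,-1.5,0,0,0],
    [0,0,-1.5,-1.5,0,0,0],
    [0,0,-1.5,-1,0,0,0],
    [0,0,-1.5,0,0,0,0],
  ],
)

```text
clock: 6.38
tcp_pos: [0.4582, 0.0944, 0.1639]
eef_rot: [-3.118, 0.376, -0.002]
contact_force: [0.2, -0.4, -0.8]
finger_gap: 0.003
```

```bash
python3 - <<'E'
from h import *
delta(rw(-.02,0,.162)); f=grab('wrist'); o=ctrl.get_obs()
T=R.from_rotvec(o['eef_rot']); print('cam in tool',np.round(T.inv().apply(f['extrinsics'][:3,3]-o['tcp_pos']),3))
g=grab('top','t2.png'); W=pts(g); r=(W[...,:2]-C)@np.stack([ex,ey],1)
for y in (-.09,.07,.1):
    m=(abs(r[...,1]-y)<.008)&(r[...,0]>-.06)&(r[...,0]<.15)&(W[...,2]>.09)&(W[...,2]<.225)
    q=np.c_[r[m][:,0],W[m][:,2]]; 
    if len(q)>5: print(y,len(q),'top',np.round(q[q[:,1].argmax()]*1000), 'lo',np.round(q[q[:,1].argmin()]*1000))
E
```

```text
reader mm [-125.4    0.9  163.9] F [ 0.2  -0.38 -0.83] gap 0.003 t 6.375
shift cm (cur axes) [10.54  0.1   0.21] turn [-0.001 -0.001  0.001]
cam in tool [ 0.073  0.001 -0.143]
-0.09 248 top [ 19. 195.] lo [80. 90.]
0.07 248 top [ 18. 196.] lo [80. 90.]
0.1 260 top [ 16. 194.] lo [79. 91.]
```

The lid edge measures x 18 mm, z 195 mm, which is 1.05 rad as expected. The hand clears it at this height, so I'll push the hanging bar backwards.

>>> move_arm(
  motion=[
    [0,2.5,0,0,0,0,0],
    [0,2.5,0,0,0,0,0],
    [0,2.5,0,0,0,0,0],
    [0,2,0,0,0,0,0],
    [0,1,0,0,0,0,0],
    [0,1,0,0,0,0,0],
    [0,1,0,0,0,0,0],
    [0,1,0,0,0,0,0],
  ],
)

```text
clock: 7.48
tcp_pos: [0.5887, 0.061, 0.163]
eef_rot: [3.119, -0.376, 0.0]
contact_force: [-0.5, 0.2, 0.6]
finger_gap: -0.002
```

>>> move_arm(
  motion=[
    [0,1,0,0,0,0,0],
    [0,1,0,0,0,0,0],
    [0,1,0,0,0,0,0],
    [0,1,0,0,0,0,0],
    [0,1,0,0,0,0,0],
  ],
)

```text
clock: 8.1
tcp_pos: [0.6373, 0.0489, 0.1625]
eef_rot: [3.119, -0.377, -0.001]
contact_force: [-0.5, -0.5, -0.8]
finger_gap: -0.006
```

```bash
cat >> h.py <<'E'
def lid(name=None):
    g=grab('top',name); W=pts(g); r=(W[...,:2]-C)@np.stack([ex,ey],1)
    for y in (-.09,.08,.1):
        m=(abs(r[...,1]-y)<.008)&(r[...,0]>-.06)&(r[...,0]<.17)&(W[...,2]>.09)&(W[...,2]<.225)
        q=np.c_[r[m][:,0],W[m][:,2]]
        if len(q)>5: print(y,len(q),'top',np.round(q[q[:,1].argmax()]*1000), 'back',np.round(q[q[:,0].argmax()]*1000),'front',np.round(q[q[:,0].argmin()]*1000))
E
python3 - <<'E'
from h import *
delta(rw(.1,0,.162)); lid()
E
```

```text
reader mm [ 59.4  -0.6 162.5] F [-0.5  -0.49 -0.76] gap -0.006 t 8.1
shift cm (cur axes) [ 4.06 -0.05  0.05] turn [0.    0.001 0.001]
0.08 225 top [ 99. 212.] back [102. 210.] front [ 75. 210.]
0.1 250 top [ 98. 214.] back [102. 209.] front [ 75. 210.]
```

>>> move_arm(
  motion=[
    [0,1,0,0,0,0,0],
    [0,1,0,0,0,0,0],
    [0,0.8,0,0,0,0,0],
    [0,0.5,0,0,0,0,0],
    [0,0.3,0,0,0,0,0],
    [0,0.2,0,0,0,0,0],
    [0,0,0,0,0,0,0],
  ],
)

```text
clock: 9.02
tcp_pos: [0.6723, 0.0408, 0.1625]
eef_rot: [3.119, -0.375, -0.005]
contact_force: [-6.7, 0.7, 1.2]
finger_gap: -0.003
```

```bash
python3 - <<'E'
from h import *
delta(rw(.1,0,.162)); lid()
E
```

```text
reader mm [ 95.4  -0.  162.5] F [-6.74  0.72  1.19] gap -0.003 t 9.025
shift cm (cur axes) [ 0.46 -0.    0.05] turn [0.    0.003 0.002]
0.08 382 top [112. 208.] back [138. 201.] front [90. 91.]
0.1 391 top [113. 210.] back [139. 199.] front [92. 92.]
```

The force rises to 6.7 N and the edge is at x 138, z 200, so the lid is at its stop. One small extra push, then I'll withdraw straight forward and up.

>>> move_arm(
  motion=[
    [0,0.2,0,0,0,0,0],
    [0,0,0,0,0,0,0],
    [0,-1,0,0,0,0,0],
    [0,-3,0,0,0,0,0],
    [0,-4,0,0,0,0,0],
    [0,-4,0,-2,0,0,0],
    [0,-4,0,-3,0,0,0],
    [0,-4,0,-3,0,0,0],
  ],
)

```text
clock: 10.07
tcp_pos: [0.4802, 0.0874, 0.2438]
eef_rot: [3.119, -0.377, 0.002]
contact_force: [0.2, -0.9, 1.3]
finger_gap: -0.001
```

>>> move_arm(
  motion=[
    [0,0,4,0,0,0,0],
    [0,0,4,0,0,0,0],
    [0,0,4,0,0,0,0],
    [0,0,4,0,0,0,0],
    [0,0,4,0,0,0,0],
    [0,0,0,0,0,0,0],
    [0,0,0,0,0,0,0],
    [0,0,0,0,0,0,0],
  ],
)

```text
clock: 11.08
tcp_pos: [0.4341, -0.1059, 0.243]
eef_rot: [3.119, -0.374, 0.001]
contact_force: [-0.5, 0.3, 0.4]
finger_gap: 0.002
```

```bash
python3 - <<'E'
from h import *
delta(rw(.1,0,.162)); lid('t3.png'); s=grab('side')
a=cv2.imread('pics/a.png'); b=cv2.imread('pics/t3.png')
cv2.imwrite('pics/f.png',np.vstack([b[90:290,180:440].repeat(2,0).repeat(2,1)[:300,:520], s['image'][60:320,120:640][:, :520]]))
d=cv2.absdiff(a,b).max(2)
for n,(u,v) in dict(jar=(228,127),dw=(387,234),db=(397,196),c1=(276,248),c2=(326,264)).items(): print(n,d[v-14:v+14,u-14:u+14].mean())
E
```

```text
reader mm [-100.9 -199.4  243. ] F [-0.55  0.32  0.36] gap 0.002 t 11.075
shift cm (cur axes) [ 20.14 -19.88   8.11] turn [ 0.    -0.     0.003]
-0.09 385 top [112. 211.] back [137. 201.] front [90. 90.]
0.08 378 top [111. 211.] back [137. 202.] front [90. 90.]
0.1 386 top [113. 210.] back [138. 200.] front [91. 92.]
jar 12.14795918367347
dw 14.59311224489796
db 11.07780612244898
c1 11.595663265306122
c2 12.728316326530612
```

View pics/f.png

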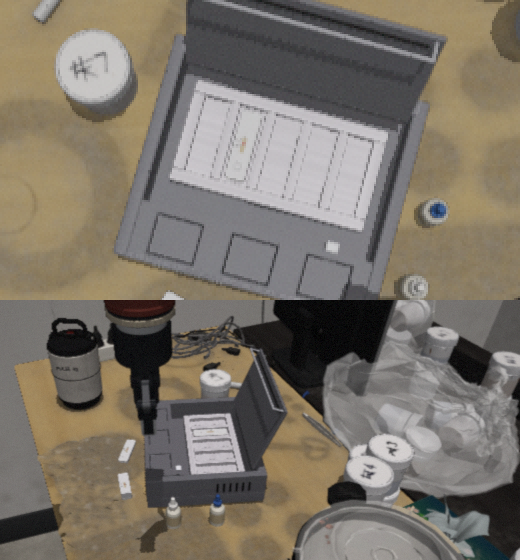

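View pics/t3.png

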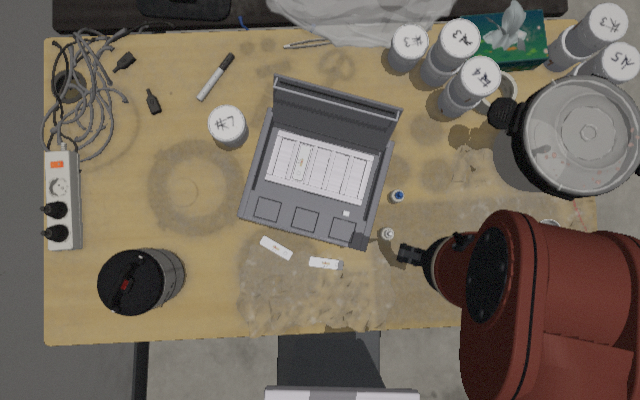

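The top view shows the lid fully back (edge from px 275,78 to 400,112). The jar (228,127), droppers (397,196) and (387,234), and cards (276,248) and (325,263) look unmoved; only shadow differs. The arm is clear of everything, so I'll hand in.

```bash
python3 -c "
from h import *
print(job.close_job())"
```

```text
the job is handed in; nothing more can be done
None
```

The reader is open, with its lid right back against the stop, and the job was handed in at about 11 s of the 48 s allowed.

- **Catch:** The first pad I felt, the right one, was the catch. It gave about 3 mm at 3.3 N, and I pressed it home at 14 N. The lid then sprang up to about 1.05 rad.
- **Lid:** I pushed the lid back by the bar under its edge until the force rose to about 6.7 N, gave it a 2 mm extra nudge, and withdrew. After letting go, its edge measured about 137 mm behind the reader's origin and 201 mm above the desk. That matches the 1.92 rad stop, and it matched what I measured while still pushing.
- **Surroundings:** The gripper was clear, with about zero force on it. By eye in the last top view, the jar, dropper bottles and test cards are where they were. My picture-difference check on them was inconclusive because the arm's shadow and changed lighting swamped it.

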